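# Knock the stuck centre out of the tailstock

### The arm

A 6-joint arm with a two-finger parallel gripper is mounted at the origin on the work surface. World frame = base frame: x ahead of the robot, y to its left, z up, the work surface at z = 0. Lengths are in m, angles in rad, forces in N, time in s.
With the tool pointing down it reaches from about 0.325 to 0.775 m from the base axis. Payload 5.5 kg.
Tool frame: the origin (TCP) lies between the finger pads; the fingertips stand 8 mm ahead of it and the grasp point (between the pads) lies 11 mm behind it (manip.tcp_to_tips is the distance from the TCP to the fingertips, in m); z points along the fingers, y is the line along which they close (so a half turn about z gives the same grasp; the last joint's range is limited). The gripper opens to 88 mm and grips with 3 to 60 N. Pads are 20 mm wide; open, the fingers measure 115 mm over their backs; the gripper's body (75 mm by 178 mm) begins 61 mm behind the grasp point.
Start: joints at [-1.274, 0.091, 1.231, -0, 1.82, -0.057], TCP at [0.208, -0.563, 0.231] pointing down, gripper open.
Joint ranges: [-2.87, 2.87], [-0.86, 2.18], [0.17, 2.46], [-1.51, 4.65], [0.06, 2.69], [-2.65, 2.65]. Speed limits (rad/s): [2.57, 2.57, 3.01, 3.14, 3.14, 3.14].

### API

Orientations are given as a unit quaternion [w, x, y, z].
In Python, from bench import manip, kin, jaws, get_image gives the robot as it stands (manip), with the cameras as plain functions, the kinematics (kin) and the gripper (jaws). Calls block until the motion is done:
- manip.move_to(position, orientation): joint-space move of the TCP to a pose.
- manip.move_l(position, speed=0.15, orientation=None): straight line of the TCP; orientation=None keeps the orientation; speed is the mean speed in m/s.
- manip.movej(angles): joint-space move.
- jaws.gripper_open() and jaws.close(): open the fingers fully, or close them until they stop; the grip force is fixed at half the most.
- manip.hold(seconds).
- kin.inverse_kinematics(position, orientation): joint angles nearest the present ones, or None.
- manip.state(): the state.
- get_image(name): name is "side" or "top" or "wrist"; returns a dict with "frame" (480x640x3 uint8, blue, green, red), "depth" (480x640 float32, m along the optical axis (not along the pixel's ray), 0 where there is no reading), "camera_matrix" (3x3 intrinsics, pixels), "view" (4x4, takes a point from world to camera coordinates). Camera axes: x right, y up, looking along -z (the intrinsics and any distortion apply to the point x, -y, -z); pixel columns grow to the right and rows downward; lengths in m; the calibration is good to about 2 mm. The wrist camera is an equidistant fisheye: a pixel r from the principal point sees the ray r / f radians off the axis. A picture is of the moment at which its call begins.
A pose or a line that the arm cannot do raises manip.IKError and nothing moves.
- manip.job_done(): hands the job in; it is judged then, once.
The state is a dict: "time": time; "joint_pos": joint angles; "dq": joint speeds; "joint_torque": joint torques, N m; "ee_pos": TCP position; "ee_rot": TCP orientation; "ft_force": force on the tool from outside, world axes, zero at the start; "moment": the same for the moment, N m; "finger_gap": finger opening in m; "finger_force": force on a finger pad.
Only numpy, scipy, OpenCV 4.12 (cv2) and the standard library are available. Lean on these libraries where they do the work, as an engineer would, in place of code of your own. Each camera call takes 0.05 s, during which the arm holds its last target. There are 200 camera calls.

### The job

The steel centre is stuck in the bore of the small blue tailstock. Take the slim knock-out bar, put its pin through the access hole in the back of the tailstock and push the centre out until it lies clear of the block on the two catch rails in front. Then lay the bar down on the bench away from the tailstock, pick the centre up and lay it gently in the open white parts tray without ever dropping it on the bench, leaving the other things where they are.

Things in the scene. Friction and masses are not known exactly. Their poses are not given: they have to be found in the camera images.
- tailstock: Blue block 62 long (x) x 70 wide x 95 mm high on a foot 110 mm wide (y) and 25 mm high, bolted to the bench, a screw standing 11 mm above its top. Origin: middle of its underside, on the bench. +x is the push-out direction; back face x = -31, front face x = +31 mm. One level bore along x at y = 0, 60 mm above the bench: access hole from the back, pocket from the front
- access_hole (a point): Middle of the access hole's mouth on the tailstock's back face, 60 mm above the bench (axes as the tailstock: +x goes into the hole). The hole is 15 mm in diameter and 20 mm deep, then opens into the pocket
- nose_face (a point): Middle of the pocket's mouth on the tailstock's front face (axes as the tailstock). The pocket is 25 mm in diameter and 42 mm deep, to an inner shoulder round the access hole
- rails (a point): Point midway along and between the two level steel catch rails in front of the pocket, at the height of their tops, 48 mm (axes as the tailstock). The rails are 8 mm rods, 12 mm apart, 20 mm wide overall, 82 mm long from the front face to a stop plate 10 mm thick, 30 mm wide, 62 mm high; below them is a strip 30 mm wide, 10 mm high
- centre: Steel centre: shank 24 mm in diameter, 40 mm long, with a cone point 17 mm long; 0.16 kg. Origin: on its axis, middle of the shank; +x to the cone. At the start the shank is in the pocket, tail 1 to 5 mm from the shoulder, held by a sprung ball; a steady push of about 10 to 16 N slides it and it stays where left. On the rails its axis is 59 mm above the bench
- centre_tail (a point): Middle of the centre's flat tail end, 20 mm behind its origin. Lying on the rails, the centre can be gripped across its shank from above
- slim_bar: Knock-out bar lying on the bench: black handle 70 mm long, 24 mm square, with a steel pin 9 mm in diameter and 90 mm long out of one end along the handle's axis; 0.155 kg. Origin: middle of the handle's underside (pin axis 12 mm above it); +x along the pin. Balance point 25 mm from the handle's middle towards the pin
- slim_bar_tip (a point): Middle of the slim bar's pin end, 125 mm ahead of the bar's origin along its x and 12 mm above it
- thick_bar: A second bar like it but with a pin 20 mm thick and 70 mm long, too thick for the access hole. It lies in either of two places, the slim bar in the other. Leave it alone
- tray: Open white plastic parts tray, fixed, 200 (x) x 150 (y) x 22 mm high, walls and floor 4 mm thick, empty. Origin: middle of its underside, on the bench
- ring_gauge: Steel ring 68 mm across, 18 mm high, a bystander (origin: middle of its underside)
- tape_roll: Cardboard roll 100 mm across, 45 mm high, a bystander (origin: middle of its underside)
- oil_bottle: White bottle 52 mm across, 130 mm high, a bystander (origin: middle of its underside)
- flange: Steel disc 80 mm across with an upright stub, 55 mm high, a bystander (origin: middle of its underside)
- wrench: Wrench lying on the bench, a bystander

How it is judged:
By the outcome, as a careful person would: the job done as asked, in the order asked, and still so for the second after the job is handed in, with the robot touching nothing.
It also fails if it takes over 58 s, if anything falls off the work surface, if the arm or the gripper's body presses on something with over 40 N, if the wrist force passes 120 N, or if a joint passes its speed limit or range.

## Working session

There is one attempt and no reset: what is moved stays moved. The work goes in short steps, each a Python script; the robot and the scene stay as the last script left them, time stands still between calls to the robot, and variables do not carry over. Pictures are saved under pics/ and viewed, at most 10 in all, crops included, and the job is handed in when it is done.

```bash
ls; mkdir -p pics
python3 - <<'E'
from bench import manip, kin, jaws, get_image
import numpy as np,cv2
s=manip.state();print(s['time'],s['ee_rot'],s['finger_gap'])
for n in ['top','side']:
    im=get_image(n);cv2.imwrite(f'pics/{n}0.png',im['frame'])
    np.savez(f'{n}0.npz',**{k:im[k] for k in ('frame','depth','camera_matrix','view')})
    print(n,im['camera_matrix'],im['view'])
E
```

```text
bench.py
pics
0.0 [-9.43751856e-04  9.84396539e-01  1.75961777e-01 -1.26310834e-04] 0.08805563413168266
top [[467.51187521   0.         323.64499477]
 [  0.         467.51187521 243.14157365]
 [  0.           0.           1.        ]] [[-0.00317873 -0.99988763  0.01464992 -0.0051583 ]
 [ 0.99764189 -0.00216649  0.06860006 -0.58548695]
 [-0.06856061  0.01483343  0.99753667 -0.93634631]
 [ 0.          0.          0.          1.        ]]
side [[527.85137793   0.         307.61488161]
 [  0.         527.85137793 233.74163089]
 [  0.           0.           1.        ]] [[-0.97125795 -0.23685487  0.02361695  0.60047465]
 [ 0.15342513 -0.54709098  0.82289257 -0.13413706]
 [-0.18198549  0.80286439  0.56770595 -0.9995021 ]
 [ 0.          0.          0.          1.        ]]
```

View pics/top0.png

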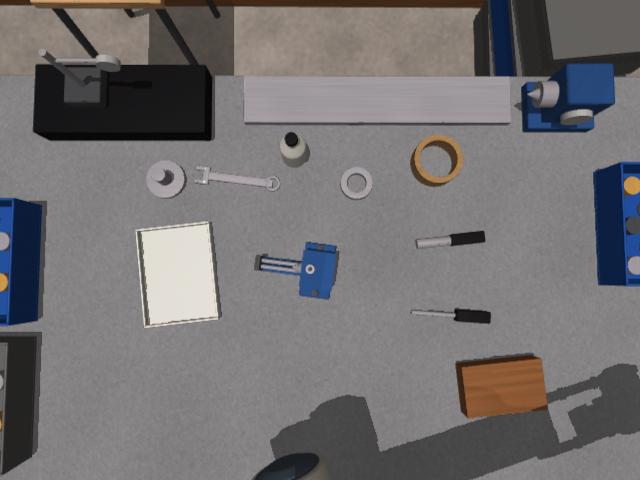

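View pics/side0.png

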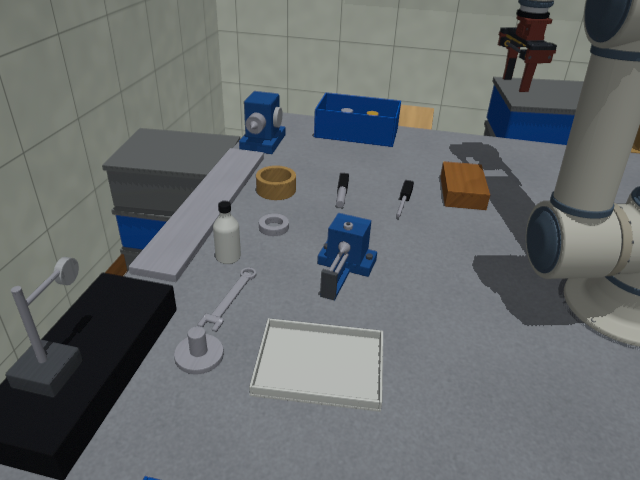

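The top view shows the slim bar with its tip at about (412,312) and handle centre at (473,316). The tailstock is at (318,270) with its rails running left to (258,263), and the tray is at (177,274). The side view agrees: the thick bar is the one nearer the tape roll.

```bash
cat > h.py <<'E'
import numpy as np,cv2
def cloud(im):
    K,V,d=im['camera_matrix'],im['view'],im['depth']
    v,u=np.mgrid[:d.shape[0],:d.shape[1]]
    P=np.stack([(u-K[0,2])/K[0,0]*d,-(v-K[1,2])/K[1,1]*d,-d],-1)
    return (P-V[:3,3])@V[:3,:3]
def rect(P,m,n=''):
    Q=P[m][:,:2].astype(np.float32)*1000
    r=cv2.minAreaRect(Q);print(n,len(Q),'c',np.round(r[0],1),'size',np.round(r[1],1),'ang',round(r[2],2),'mean',Q.mean(0).round(1),'z',np.round(np.median(P[m][:,2])*1000,1));return r
def R2q(R):
    from scipy.spatial.transform import Rotation as S
    q=S.from_matrix(R).as_quat();return [q[3],q[0],q[1],q[2]]
def down(yaw): # tool z down, tool x axis at yaw
    c,s=np.cos(yaw),np.sin(yaw)
    return R2q(np.array([[c,s,0],[s,-c,0],[0,0,-1]]))
E
python3 - <<'E'
from h import *
for n,boxes in [('top',dict(slim=(400,300,500,330),tail=(240,230,350,310),tray=(125,215,225,335),thick=(405,225,495,255)))]:
    im=np.load(n+'0.npz');P=cloud(im);Z=P[...,2]
    print('bench z',np.median(Z[340:350,240:400])*1e3, np.std(Z[340:350,240:400])*1e3)
    def m(b,lo,hi):
        M=np.zeros(Z.shape,bool);x0,y0,x1,y1=boxes[b];M[y0:y1,x0:x1]=1
        return M&(Z>lo)&(Z<hi)
    rect(P,m('slim',.018,.04),'handle')
    rect(P,m('slim',.009,.04),'bar')
    rect(P,m('slim',.006,.0185),'pin')
    rect(P,m('tail',.088,.099),'top')
    rect(P,m('tail',.018,.03),'foot')
    rect(P,m('tail',.035,.07),'rails')
    rect(P,m('tail',.053,.07),'stop')
    rect(P,m('tray',.012,.03),'tray')
    rect(P,m('thick',.006,.03),'thick')
    H=P[m('slim',.018,.04)];print('pin dir fit')
    c=cv2.fitLine(P[m('slim',.009,.04)][:,:2].astype(np.float32),cv2.DIST_L2,0,.01,.01).ravel();print(c)
    c=cv2.fitLine(P[m('tail',.04,.052)][:,:2].astype(np.float32),cv2.DIST_L2,0,.01,.01).ravel();print('railfit',c)
E
```

```text
bench z 0.7178720646105665 42.14971097455093
handle 441 c [ 438.3 -265.3] size [158.7  24. ] ang 86.09 mean [ 435.9 -303.1] z 24.3
bar 628 c [ 438.4 -264.4] size [160.5  24.2] ang 86.09 mean [ 437.5 -282.7] z 22.8
pin 202 c [ 432.7 -268.9] size [169.   31.5] ang 89.7 mean [ 441.  -237.3] z 15.6
top 1139 c [529.7   7. ] size [62.  69.9] ang 82.69 mean [529.3   6.1] z 95.6
foot 447 c [535.1  48.5] size [145.3 109.8] ang 82.48 mean [527.    8.5] z 25.5
rails 442 c [545.8  61.6] size [ 48.7 137.9] ang 9.49 mean [540.7  87.3] z 49.0
stop 143 c [540.  84.] size [90.4 29.9] ang 82.59 mean [541.   93.3] z 63.0
tray 993 c [523.5 292.6] size [200.2 152.1] ang 6.44 mean [524.4 296.7] z 21.4
thick 743 c [ 591.4 -266.8] size [ 24.1 139.7] ang 6.19 mean [ 591.4 -269.1] z 22.9
pin dir fit
[ 0.07000124  0.9975469   0.43752322 -0.2827249 ]
railfit [0.13713056 0.99055296 0.5399831  0.0854305 ]
```

```bash
cat >> h.py <<'E'
TA=np.deg2rad(82.6); T=np.array([.5297,.0070]); TD=np.array([np.cos(TA),np.sin(TA)]); TN=np.array([-TD[1],TD[0]])
def ts(x,y,z): return [*(T+x*TD+y*TN),z]
def st(manip,n=''):
    s=manip.state();print(n,'t',round(s['time'],2),'p',np.round(s['ee_pos'],4),'F',np.round(s['ft_force'],1),'gap',round(s['finger_gap'],4),'ff',np.round(s['finger_force'],1),'j6',np.round(s['joint_pos'][5],2));return s
E
python3 - <<'E'
from h import *
from bench import manip, kin, jaws, get_image
b=np.deg2rad(86.09);g=[.4363,-.2947]
manip.move_to([*g,.09],down(b));st(manip)
manip.move_l([*g,.010],speed=.08);st(manip)
jaws.close();st(manip,'closed')
manip.move_l([*g,.058],speed=.08);st(manip,'lift')
manip.move_to(ts(-.031-.035-.110,0,.058),down(TA));st(manip,'pre')
im=get_image('top');P=cloud(im);cv2.imwrite('pics/pre.png',im['frame'][200:340,280:480].repeat(3,0).repeat(3,1))
Q=P.reshape(-1,3)-[*T,0];X=Q[:,:2]@TD;Y=Q[:,:2]@TN
m=(X<-.036)&(X>-.12)&(abs(Y)<.025)&(Q[:,2]>.03)&(Q[:,2]<.08)
for lo in np.arange(-.11,-.035,.01):
    k=m&(X>=lo)&(X<lo+.01)
    if k.sum(): print(round(lo,3),k.sum(),'y',(Y[k].min()*1e3).round(1),(Y[k].max()*1e3).round(1),np.median(Y[k]*1e3).round(1),'zmax',np.sort(Q[k,2])[-3:]*1e3)
print('tipx',X[m].max()*1e3)
E
```

```text
t 1.52 p [ 0.4363 -0.2957  0.0907] F [-0.1 -0.6  0.1] gap 0.0881 ff 0.0 j6 -0.59
 t 2.67 p [ 0.4367 -0.295   0.0108] F [0.8 0.1 0.4] gap 0.0879 ff 0.0 j6 -0.59
closed t 3.67 p [ 0.4364 -0.2947  0.01  ] F [ 0.  -0.6 -0.5] gap 0.0243 ff 30.0 j6 -0.59
lift t 4.42 p [ 0.4362 -0.2946  0.0578] F [-0.4  0.3 -1.2] gap 0.0241 ff 30.0 j6 -0.59
pre t 5.05 p [ 0.5067 -0.1672  0.0573] F [-0.1 -0.3 -1.7] gap 0.0238 ff 30.0 j6 -0.25
-0.11 23 y -1.9 6.3 2.0 zmax [66.04360854 66.16852639 67.07255022]
-0.1 24 y -1.4 7.1 2.9 zmax [65.28935048 65.35587295 66.04180418]
-0.09 24 y -1.9 6.8 2.6 zmax [65.87661165 66.27683674 66.80543426]
-0.08 22 y -1.8 6.1 2.2 zmax [65.68689154 65.71325895 66.85664609]
-0.07 11 y -1.3 6.6 3.0 zmax [64.05569129 64.94553789 65.12634414]
tipx -65.40361230029063
```

View pics/pre.png

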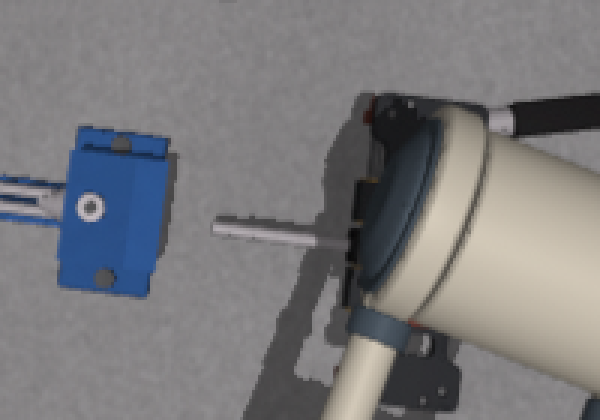

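The pin is level and on axis, but sits about 2.4 mm to +Y of the bore in the same camera. I'll shift by that amount and insert while watching the forces.

```bash
cat >> h.py <<'E'
T=T-.0024*TN
E
python3 - <<'E'
from h import *
from bench import manip, kin, jaws, get_image
manip.move_l(ts(-.066-.110,0,.0575),speed=.05);manip.hold(.2)
for tip in [-.045,-.034,-.026,-.018,-.010,0,.008,.016,.024,.032,.040,.043]:
    manip.move_l(ts(tip-.110,0,.0575),speed=.03)
    s=manip.state();F=np.array(s['ft_force']);a,l=F[:2]@TD,F[:2]@TN
    act=(np.array(s['ee_pos'])[:2]-T)@TD*1e3+110
    print(tip,'act',act.round(1),'ax',a.round(1),'lat',l.round(1),'z',F[2].round(1),'t',round(s['time'],1))
    if abs(l)>10 or a<-32 or abs(F[2])>12: print('ABORT');break
for n in ['top','side']:
    im=get_image(n);np.savez(n+'1.npz',**{k:im[k] for k in ('frame','depth','camera_matrix','view')})
    f=im['frame'];c=f[200:340,230:430] if n=='top' else f[180:320,260:460]
    cv2.imwrite(f'pics/{n}1.png',cv2.resize(c,None,fx=3,fy=3))
E
```

```text
-0.045 act -45.0 ax -0.5 lat -0.1 z -1.3 t 6.4
-0.034 act -33.8 ax 0.6 lat -0.3 z -0.4 t 6.9
-0.026 act -25.8 ax 0.5 lat 0.2 z -1.4 t 7.3
-0.018 act -17.8 ax -0.0 lat -0.2 z -1.5 t 7.8
-0.01 act -9.8 ax -0.6 lat 1.5 z -0.8 t 8.2
0 act -2.2 ax -7.6 lat -0.6 z -1.0 t 8.7
0.008 act 6.0 ax -6.9 lat -0.3 z -1.0 t 9.1
0.016 act 14.0 ax -6.4 lat 0.3 z -1.1 t 9.5
0.024 act 24.4 ax -0.6 lat 0.6 z -1.8 t 9.9
0.032 act 32.4 ax -0.1 lat 0.4 z -1.2 t 10.3
0.04 act 40.3 ax -0.4 lat -0.5 z -1.7 t 10.7
0.043 act 43.2 ax 0.1 lat -0.1 z -0.8 t 11.0
```

View pics/top1.png

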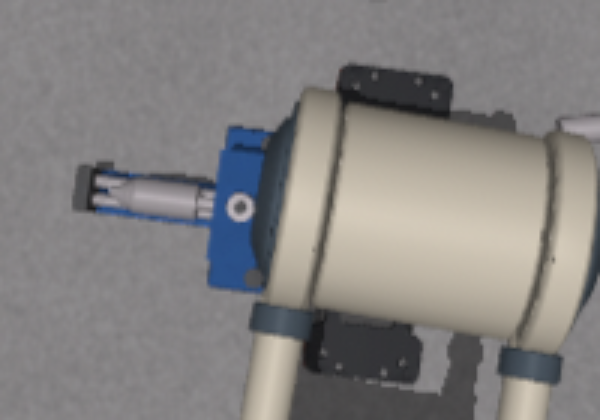

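View pics/side1.png

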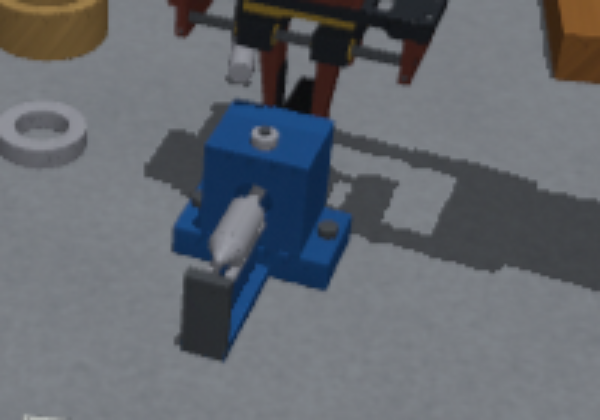

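The centre lies straight on the rails with its tail clear of the front face: in the top crop the tail is at (198,200) and the face at x≈215. Next I withdraw the bar and lay it back at its old spot.

Run:
```python
from h import *
from bench import manip, kin, jaws, get_image
manip.move_l(ts(-.090-.110,0,.0575),speed=.12)
b=np.deg2rad(86.09);g=[.4363,-.2947]
manip.move_to([*g,.05],down(b));manip.hold(.2);st(manip)
for z in [.016,.013,.0115,.0105,.0097,.009]:
    manip.move_l([*g,z],speed=.03);manip.hold(.1);s=st(manip,z)
    if s['ft_force'][2]>2: break
jaws.gripper_open();st(manip,'open')
manip.move_l([*g,.12],speed=.15);st(manip,'up')
j=kin.inverse_kinematics(ts(.061,0,.2),down(TA));manip.movej(j)
manip.move_to([*(T-.15*TD),.25],down(TA))
im=get_image('top');P=cloud(im);Z=P[...,2];np.savez('top2.npz',**{k:im[k] for k in ('frame','depth','camera_matrix','view')})
cv2.imwrite('pics/top2.png',im['frame'])
T0=T+.0024*TN
Q=P-[*T0,0];X=Q[...,:2]@TD;Y=Q[...,:2]@TN
m=(X>.036)&(X<.105)&(abs(Y)<.016)&(Z>.058)&(Z<.08)
for lo in np.arange(.034,.112,.004):
    k=m&(X>=lo)&(X<lo+.004)
    if k.sum(): print(round(lo,3),k.sum(),'y',(Y[k].min()*1e3).round(1),(Y[k].max()*1e3).round(1),'zmax',(Z[k].max()*1e3).round(1))
st(manip)
```

```text
t 13.11 p [ 0.4371 -0.2937  0.0502] F [ 1.1 -1.4 -1.6] gap 0.0236 ff 30.0 j6 -0.59
0.016 t 14.49 p [ 0.4364 -0.2948  0.0163] F [-0.5  0.1 -1.4] gap 0.0238 ff 30.0 j6 -0.59
0.013 t 14.84 p [ 0.4363 -0.2947  0.0129] F [ 0.4  0.5 -1.2] gap 0.024 ff 30.0 j6 -0.59
0.0115 t 15.19 p [ 0.4363 -0.2947  0.0115] F [-0.3  0.7 -1.1] gap 0.0239 ff 30.0 j6 -0.59
0.0105 t 15.54 p [ 0.4363 -0.2947  0.0105] F [ 0.5  0.4 -1.6] gap 0.0239 ff 30.0 j6 -0.59
0.0097 t 15.89 p [ 0.4365 -0.2948  0.01  ] F [ 0.4 -0.6  1.7] gap 0.0237 ff 30.0 j6 -0.59
0.009 t 16.24 p [ 0.4365 -0.2949  0.01  ] F [-1.9  0.6  5.3] gap 0.0239 ff 30.0 j6 -0.59
open t 17.32 p [ 0.4363 -0.2947  0.009 ] F [-0.6  0.8 -0.3] gap 0.0879 ff 0.0 j6 -0.59
up t 18.22 p [ 0.4359 -0.2944  0.1188] F [-0.1  0.  -1.1] gap 0.0879 ff 0.0 j6 -0.59
0.042 20 y -10.5 11.2 zmax 73.8
0.046 26 y -12.0 11.7 zmax 72.5
0.05 25 y -11.7 10.2 zmax 74.4
0.054 25 y -11.2 10.7 zmax 72.9
0.058 24 y -10.7 11.2 zmax 74.4
0.062 27 y -11.9 11.7 zmax 73.5
0.066 25 y -11.7 10.3 zmax 72.6
0.07 25 y -11.2 10.8 zmax 74.0
0.074 26 y -10.4 11.2 zmax 74.3
0.078 26 y -11.9 11.7 zmax 73.3
0.082 23 y -11.4 10.3 zmax 74.7
0.086 18 y -9.0 8.6 zmax 70.1
0.09 15 y -6.5 5.5 zmax 68.1
0.094 7 y -4.2 3.8 zmax 65.1
0.098 4 y -1.7 2.1 zmax 63.9
 t 20.57 p [ 0.5129 -0.1411  0.2494] F [ 0.6 -0.1 -0.4] gap 0.0879 ff 0.0 j6 -0.2
```

View pics/top2.png

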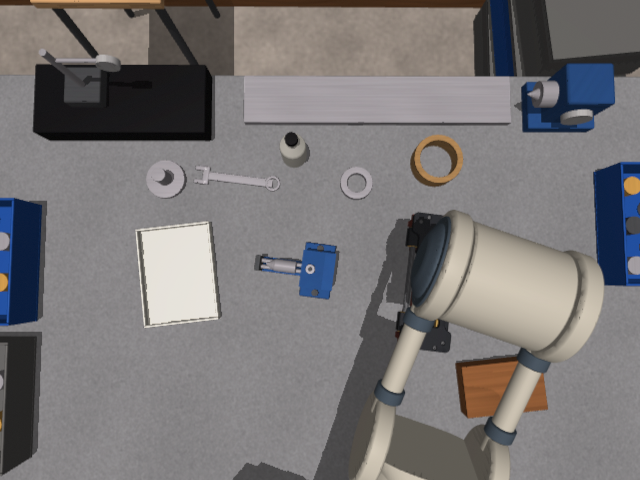

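The bar is off the gripper and the centre's shank spans x = 43.5 to 84 mm in the tailstock frame, on axis. I'll grip high on the shank, so that the fingertips clear the tray floor when I set it down.

Run:
```python
from h import *
from bench import manip, kin, jaws, get_image
manip.move_to(ts(.064,0,.16),down(TA));manip.hold(.2)
manip.move_l(ts(.064,0,.0575),speed=.08);manip.hold(.2);st(manip,'at')
jaws.close();st(manip,'closed')
manip.move_l(ts(.064,0,.10),speed=.06);st(manip,'lift')
manip.move_l(ts(.064,0,.15),speed=.12);st(manip,'lift2')
im=get_image('side');cv2.imwrite('pics/side3.png',cv2.resize(im['frame'][100:320,220:500],None,fx=2.5,fy=2.5))
```

```text
at t 23.33 p [0.5406 0.0702 0.058 ] F [0.2 0.8 0.2] gap 0.0881 ff 0.0 j6 0.2
closed t 24.34 p [0.5402 0.0702 0.0575] F [-1.2  0.2  0.8] gap 0.023 ff 30.0 j6 0.2
lift t 25.2 p [0.5401 0.0701 0.0996] F [ 0.3 -0.8 -1.8] gap 0.0231 ff 30.0 j6 0.2
lift2 t 25.77 p [0.5403 0.0701 0.1496] F [-0.   1.2 -1.8] gap 0.0234 ff 30.0 j6 0.2
```

View pics/side3.png

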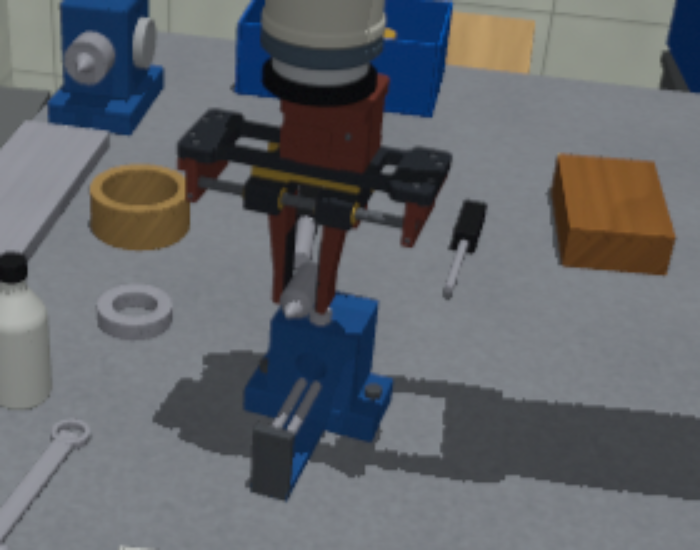

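The centre is held level between the pads (cone at about (293,305)), the rails are empty and the slim bar lies flat on the bench (around (465,245)). Now I place the centre in the tray.

Run:
```python
from h import *
from bench import manip, kin, jaws, get_image
g=[.526,.292];q=down(np.deg2rad(96.4))
manip.move_to([*g,.12],q);manip.hold(.3);st(manip)
manip.move_l([*g,.03],speed=.08);manip.hold(.2);st(manip,'low')
for z in [.020,.0175,.016,.015,.0142,.0134,.0126]:
    manip.move_l([*g,z],speed=.02);manip.hold(.15);s=st(manip,z)
    if s['ft_force'][2]>1: break
jaws.gripper_open();manip.hold(.3);st(manip,'open')
manip.move_l([*g,.15],speed=.12)
manip.move_to([.40,.05,.25],down(TA));manip.hold(.3);st(manip,'away')
im=get_image('top');cv2.imwrite('pics/top4.png',im['frame'])
P=cloud(im);Z=P[...,2];m=np.zeros(Z.shape,bool);m[235:315,148:207]=1
rect(P,m&(Z>.010),'centre')
```

```text
t 27.02 p [0.5266 0.2909 0.1204] F [-0.1  0.3 -0.7] gap 0.0234 ff 30.0 j6 0.34
low t 28.49 p [0.5263 0.2921 0.0306] F [ 0.5 -0.4 -1.2] gap 0.0235 ff 30.0 j6 0.34
0.02 t 29.29 p [0.5261 0.2921 0.0202] F [-0.   0.4 -1.8] gap 0.0232 ff 30.0 j6 0.34
0.0175 t 29.72 p [0.526  0.292  0.0175] F [ 0.9 -0.  -1.4] gap 0.0235 ff 30.0 j6 0.34
0.016 t 30.12 p [0.526 0.292 0.016] F [-0.8  0.9 -1.8] gap 0.0235 ff 30.0 j6 0.34
0.015 t 30.52 p [0.526 0.292 0.015] F [ 0.3  0.1 -1.9] gap 0.0232 ff 30.0 j6 0.34
0.0142 t 30.92 p [0.5262 0.2921 0.0145] F [-0.4 -0.2  0.7] gap 0.0232 ff 30.0 j6 0.34
0.0134 t 31.32 p [0.5262 0.2921 0.0145] F [-2.3 -1.   5.3] gap 0.0235 ff 30.0 j6 0.34
open t 32.7 p [0.526  0.292  0.0134] F [-0.1  0.4  0.5] gap 0.0878 ff 0.0 j6 0.34
away t 35.41 p [0.4002 0.0505 0.2495] F [-1.2  0.4  0.9] gap 0.0881 ff 0.0 j6 0.17
centre 323 c [487.9 186.5] size [344.  118.3] ang 81.16 mean [523.1 276.2] z 26.0
```

View pics/top4.png

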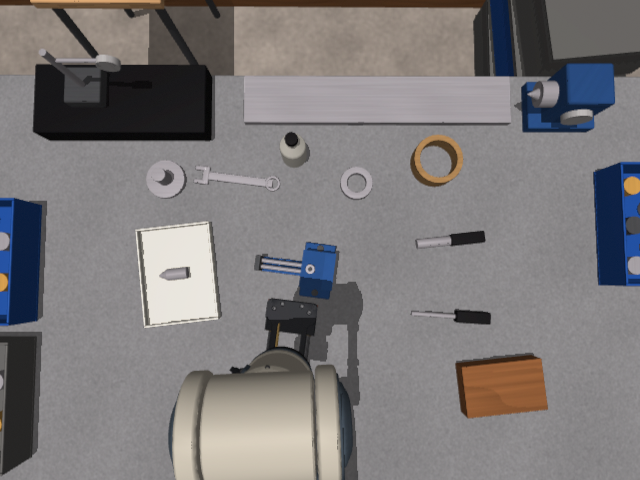

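The centre lies in the middle of the tray at about (174,273), and the slim bar is on the bench at (412–490, 316). Everything else is unchanged, so I'm handing in.

```bash
python3 -c "
from bench import manip, kin, jaws, get_image
print(manip.job_done())"
```

```text
the job is handed in; nothing more can be done
None
```

The job is handed in at about 35 s: the centre was pushed out onto the rails and now lies in the tray, the slim bar is back on the bench away from the tailstock, and the last picture shows nothing else moved.

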